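# Let off the screw press

### The job

Let off the screw press on the counter: lift its pawl out of the ratchet wheel and throw it right over onto its rest first, then wind the wheel backwards (anticlockwise from above) by its crank post until it comes up snug against its hidden end stop, with a firm push but no straining. Leave the wheel wound back there with the pawl still off, never force the wheel against the engaged pawl, and leave everything around the press where it is.

Things in the scene. Friction and masses are not known exactly. Their poses are not given: they have to be found in the camera images.
- press: heavy screw press, does not move; base plate 200 x 290 x 12 mm with a clamped mould on it. Origin: centre of the base plate's underside, on the counter. z is up and is the wheel's axis; y points to the end of the bridge that carries the pawl; x runs along the pawl's hinge pin. Heights in these texts are above this origin.
- stand: the press's two columns and the grey bridge on them (50 mm wide, 270 mm long along y, top at height 150 mm), with the pawl's bracket at the +y end (x from -16 to 14 mm, top at height 189 mm). Same origin and axes as the press. It holds a rubber end stop, out of sight between bridge and wheel, which ends the wheel's backward travel.
- wheel: flat steel ratchet wheel lying level on the bridge, 160 mm across, upper face at height 172 mm, 12 saw teeth on its upper rim (radius 64 to 80 mm, tops at height 181 mm), hub cap 44 mm across, 14 mm high. Crank post: plain upright pin 18 mm thick, 45 mm tall above the upper face, 50 mm from the axis. Origin as the press's; turns about z.
- wheel_turn (a joint): turn of the wheel, rad, about 0 at the start, grows backwards (anticlockwise from above). Stays where left. Pawl down: blocked after about 0.08. Turning takes 1 to 3 N at the post. The end stop is met anywhere from 1.5 to 2.2 rad, differs each time, is not measured, only felt: hard rubber that gives about 1 mm. A push of 10 to 20 N on the post is snug, over 30 N strains it.
- wheel_centre (a point): point on the wheel's axis at the height of the wheel's upper face
- crank_top (a point): centre of the top end of the crank post
- pawl: dark steel pawl, 12 mm wide arm hinged at the bridge's +y end, lying inward over the wheel's rim, nose 8 mm deep between two teeth. Origin on the hinge pin. At its tip a round rod 10 mm thick sticks out along +x, free from 6 to 52 mm from the arm's middle, 26 mm above the pin and 45 mm inward of it. 0.12 kg, no spring: falls to whichever side it leans.
- pawl_swing (a joint): swing of the pawl, rad: 0 = down in the teeth, grows as it is lifted and turned outward about the hinge pin, clear of the teeth from about 0.25, balanced near 1.1, 2.35 = thrown right over and lying on its rest.
- pawl_rod (a point): on the axis of the pawl's rod, 30 mm from the arm's middle: the place to take it. The distance from here to the hinge axis is 52 mm.
- pawl_hinge (a point): point on the pawl's hinge axis, in the same plane as pawl_rod (30 mm along x from the arm's middle; the pin itself is not there, nothing but air)
- spice_jar: small glass jar with steel lid, 42 mm across, 65 mm tall, standing on the press's base plate; not to be disturbed
- dose_cup: small steel cup, 48 mm across, 45 mm tall, standing on the press's base plate; not to be disturbed
- mug: white mug, 82 mm across, 90 mm tall; not to be disturbed
- pitcher: steel milk pitcher, 90 mm across, 110 mm tall; not to be disturbed
- water_bottle: clear water bottle, 64 mm across, 200 mm tall; not to be disturbed
- spatula: spatula lying on the counter; not to be disturbed
- tamper: steel coffee tamper, 58 mm across, 85 mm tall; not to be disturbed

How it is judged:
By the outcome, as a careful person would: the job done as asked, in the order asked, and still so for the second after the job is handed in, with the robot touching nothing.
It also fails if it takes over 58 s, if anything falls off the work surface, if the arm or the gripper's body presses on something with over 40 N, if the wrist force passes 120 N, or if a joint passes its speed limit or range.

### The arm

A 6-joint arm with a two-finger parallel gripper is mounted at the origin on the work surface. World frame = base frame: x ahead of the robot, y to its left, z up, the work surface at z = 0. Lengths are in m, angles in degrees, forces in N, time in s.
With the tool pointing down it reaches from about 0.25 to 0.725 m from the base axis. Payload 9.7 kg.
Tool frame: the origin (TCP) lies at the very end of the fingers, on their centre line; the grasp point (between the pads) lies 19 mm behind it; z points along the fingers, y is the direction in which the jaws open and shut (so a half turn about z gives the same grasp; the last joint's range is limited). The gripper opens to 85 mm and grips with 20 to 120 N. Pads are 22 mm wide; open, the fingers measure 114 mm over their backs; the gripper's body (76 mm by 85 mm) begins 54 mm behind the grasp point. The pads swing forward as they close: fully open they stand 13 mm farther back than shut.
Start: joints at [64.973, 4.979, 10.078, 95.1, 0, 90], TCP at [0.233, 0.498, 0.231] pointing down, gripper open.
Joint ranges: [-179.16, 179.16], [-48.56, 103.87], [-65.8, 70.77], [-126.05, 130.52], [-82.76, 87.17], [-180, 180]. Speed limits (degrees/s): [127.2, 127.2, 147.25, 180, 180, 180].

### API

Orientations are given as [roll, pitch, yaw] about the fixed x, y, z axes, in that order (R = Rz(yaw) Ry(pitch) Rx(roll)).
In Python, from workcell import bot gives the robot as it stands. The module is installed in compiled form; this text tells all that it offers.
- The arm moves only by the tool arm_command, never from a script. Its argument "increments" is a list of rows, each a list of 7 numbers: the gripper command: -1 is fully open, 1 is shut, values between are in proportion, then the shift along the tool's x, y, z in cm, then the turn, a rotation vector about the tool's x, y, z in degrees. In form: [[gripper, x, y, z, rx, ry, rz], ...]. A call has 1 to 10 rows; each row shifts and turns the commanded pose from where the row before left it, along the tool's axes as they then stand; what a row does not reach is not made up. A row lasts 1/8 s, in which the tool goes at most 62.5 mm and 10.7 degrees, less where a joint would pass 70% of its speed; a pose out of reach is approached as far as the arm can. A call is refused whole if a number of a shift passes 6.25 or a number of a turn 10.7, either way. A call with a gripper value outside its range is refused whole. The fingers move at their own pace and stop on an object; "grip_force" is the grip in N (left out, the last holds). Time passes only in rows, so rows that do not move let the fingers close. It gives the time, the measured TCP pose, the force and the opening at its end, in the units of the state.
- bot.get_obs(): the state, without advancing time (a new reading comes with each control period).
- bot.camera(name): name is "scene" or "side" or "wrist"; returns a dict with "color" (420x560x3 uint8, red, green, blue), "fx", "fy", "cx", "cy" (pixels), "origin" and "attitude" of the camera in the world. Camera axes: x right, y up, looking along -z (the intrinsics and any distortion apply to the point x, -y, -z); pixel columns grow to the right and rows downward; lengths in m; the calibration is good to about 2 mm. A picture is of the moment at which its call begins. There is no depth.
- bot.job_done(): hands the job in, once; it reports no verdict.
The state is a dict: "time": time; "q": joint angles; "qd": joint speeds; "joint_efforts": joint torques, N m; "ee_pos": TCP position; "tcp_rot": TCP orientation; "wrist_force": force on the tool from outside, world axes, zero at the start; "torque": the same for the moment, N m; "opening": finger opening in m.
Only numpy, scipy, OpenCV 4.12 (cv2) and the standard library are available. Lean on these libraries where they do the work, as an engineer would, in place of code of your own. Each camera call takes 0.05 s, during which the arm holds its last target. There are 200 camera calls.

## Working session

There is one attempt and no reset: what is moved stays moved. The work goes in short steps, Python scripts to look and compute and a tool call to move; the robot and the scene stay as the last step left them, time stands still between calls to the robot, and variables do not carry over. Pictures are saved under pics/ and viewed, about 8 in all and at most 12, crops included, and the job is handed in when it is done.

Besides the shell and the picture viewer there is one more tool, called after "Request:" by a JSON object that holds its "api" and its "payload". arm_command: Moves the arm, as the interface text tells. Its arguments: {"type":"object","properties":{"increments":{"type":"array"},"grip_force":{"type":"number"}},"required":["increments"]}

```bash
mkdir -p pics
cat > h.py <<'E'
import numpy as np, cv2, json
from workcell import bot
def snap(n,f):
    c=bot.camera(n); cv2.imwrite(f'pics/{f}.png',c['color'][:,:,::-1])
    json.dump({k:(np.asarray(v).tolist()) for k,v in c.items() if k!='color'},open(f'pics/{f}.json','w'))
    return c
E
python3 - <<'E'
from h import *
for n in('scene','side','wrist'):
    c=snap(n,n+'0'); print({k:v for k,v in c.items() if k!='color'})
print(bot.get_obs())
a=[cv2.imread(f'pics/{n}0.png') for n in('scene','side')]
E
```

```text
{'fx': 389.4216636179588, 'fy': 389.4216636179588, 'cx': 282.2903556980412, 'cy': 214.9568107041688, 'origin': array([ 1.19683831, -0.66496835,  0.7927093 ]), 'attitude': array([54.16861235,  0.7997348 , 47.1581439 ])}
{'fx': 518.5885028689055, 'fy': 518.5885028689055, 'cx': 273.6533461980337, 'cy': 212.930404968473, 'origin': array([-0.22784736, -0.90079114,  1.12974951]), 'attitude': array([ 49.57243795,   0.07897218, -41.91574687])}
{'fx': 361.0158035406987, 'fy': 361.0158035406987, 'cx': 284.420553428059, 'cy': 214.80199729710648, 'origin': array([0.17056608, 0.52701806, 0.37311311]), 'attitude': array([-1.56794128e+01, -1.72513545e-02,  6.49559024e+01])}
{'time': 0.15, 'q': array([ 6.49736397e+01,  5.00445321e+00,  1.00464174e+01,  9.50993526e+01,
       -8.23799651e-04,  9.00030401e+01]), 'qd': array([ 0.0984599 , -0.20987094,  0.10098999,  0.03300131, -0.04962031,
       -0.04205589]), 'joint_efforts': array([ 1.14297563e-03, -5.20761144e+01,  4.65043795e+01,  1.38282910e-02,
        6.34555977e-05, -1.97225233e-05]), 'ee_pos': array([0.23260392, 0.49821246, 0.23075399]), 'tcp_rot': array([-1.79942612e+02,  8.26844231e-04,  1.54970600e+02]), 'wrist_force': array([ 1.40380736,  0.23785186, -1.07594206]), 'torque': array([ 0.05978382, -0.00711081, -0.00139549]), 'opening': 0.08541802872814783}
```

View pics/scene0.png

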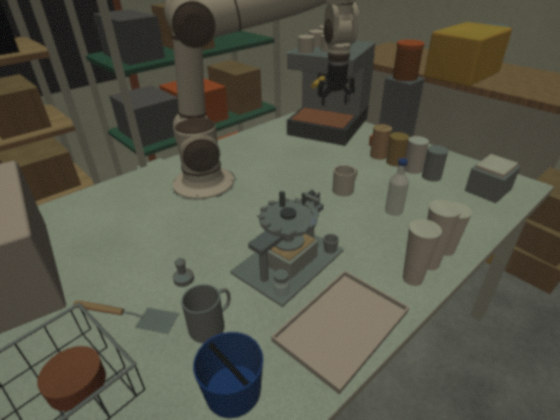

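View pics/side0.png

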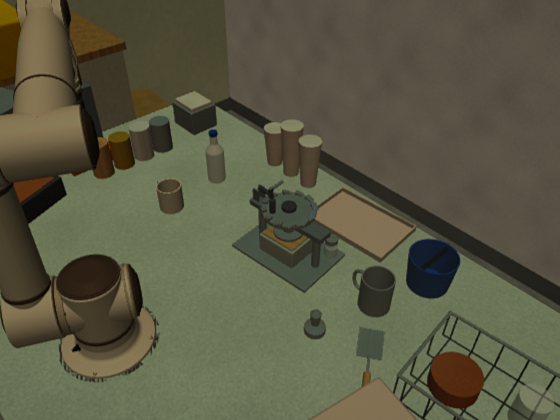

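The scene view shows the press with its wheel near (288,215) and its pawl near (312,200). In the side view the wheel is near (289,208) and the pawl near (265,195). Next I'll enlarge both.

Run:
```python
from h import *
a=cv2.imread('pics/scene0.png')[175:305,225:355]; b=cv2.imread('pics/side0.png')[170:300,225:355]
f=lambda i:cv2.convertScaleAbs(cv2.resize(i,(400,400),interpolation=cv2.INTER_CUBIC),alpha=1.7)
a,b=[cv2.convertScaleAbs(cv2.resize(i,None,fx=6,fy=6,interpolation=cv2.INTER_CUBIC),alpha=1.7) for i in (a[:100],b[:100])]
cv2.imwrite('pics/ca.png',a);cv2.imwrite('pics/cb.png',b)
```

```text
(no output)
```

View pics/ca.png

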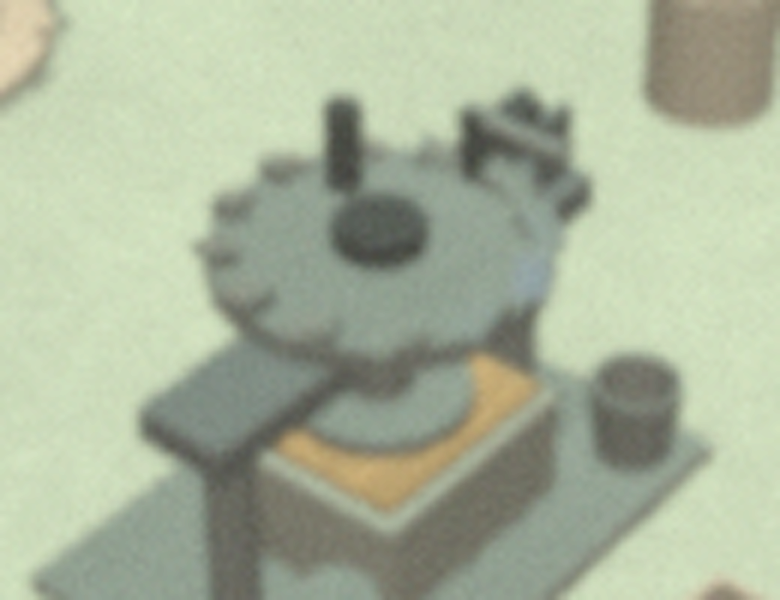

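View pics/cb.png

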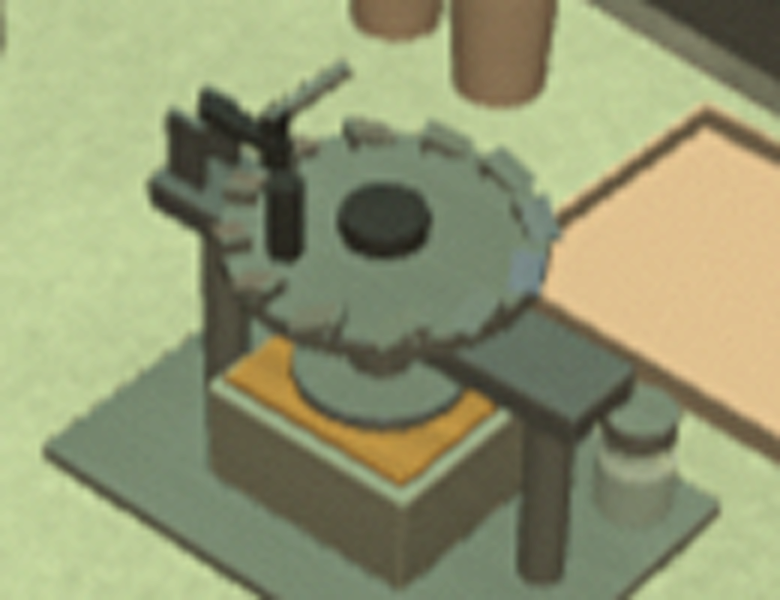

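The crops give the scene hub top at (288.3,212), crank top at (282.2,192), and rod from about (306,193) to (319,200). In the side view the hub top is at (289.2,205), crank top at (272.5,200), and rod tip at (282.8,181.3). I'll use these to fit the press pose.

```bash
cat >> h.py <<'E'
from scipy.spatial.transform import Rotation as R
from scipy.optimize import least_squares
def proj(f,p):
    c=json.load(open(f'pics/{f}.json')); d=R.from_euler('xyz',c['attitude'],degrees=True).inv().apply(np.atleast_2d(p)-c['origin'])
    return np.c_[c['cx']+c['fx']*d[:,0]/-d[:,2], c['cy']-c['fy']*d[:,1]/-d[:,2]]
def W(pose,p): # press->world
    x,y,t=pose[:3]; p=np.atleast_2d(p).astype(float); c,s=np.cos(t),np.sin(t)
    return np.c_[x+c*p[:,0]-s*p[:,1], y+s*p[:,0]+c*p[:,1], p[:,2]]
E
python3 - <<'E'
from h import *
hub=[0,0,.186]
sc={ 'hub':(hub,288.3,212),'b1':([-.025,-.135,.15],249.2,243.7),'b2':([.025,-.135,.15],260,250.8),'p1':([.1,.145,.012],343,250.3),'p2':([-.1,-.145,.012],231.3,272.2)}
sd={ 'hub':(hub,289.2,205),'b2':([.025,-.135,.15],330.3,232),'b1':([-.025,-.135,.15],321.2,240.8),'p1':([-.1,.145,.012],232.5,245),'p2':([.1,-.145,.012],344.7,254.7),'rodtip':([.052,.0,.0],282.8,181.3)}
def res(v,full=False):
    out=[]
    cr=[.05*np.cos(v[3]),.05*np.sin(v[3]),.217]
    for f,D,c in(('scene0',sc,(282.2,192)),('side0',sd,(272.5,200))):
        P=[d[0] for k,d in D.items() if k!='rodtip']+[cr]; U=[d[1:] for k,d in D.items() if k!='rodtip']+[c]
        out.append(proj(f,W(v,P))-np.array(U))
    return np.concatenate(out) if full else np.concatenate(out).ravel()
best=min((least_squares(res,[.6,.1,0,a],loss='soft_l1') for a in(0,1.5,3,4.5)),key=lambda r:r.cost)
print(best.x,best.cost); print(res(best.x,True).round(1))
# rod direction: measured tips, on press frame at plane x=.052-.001
def rr(q): return np.r_[proj('side0',W(best.x,[.052,q[0],q[1]]))[0]-[282.8,181.3],proj('scene0',W(best.x,[.052,q[0],q[1]]))[0]-[319,200]]
r=least_squares(rr,[.1,.2]);print(r.x,r.fun)
E
```

```text
[ 0.57064325 -0.0783495   0.11488348  2.55943806] 15.143052951438786
[[-1.3 -0.9]
 [-3.2 -1.4]
 [ 0.1 -0.3]
 [ 0.1 -1.8]
 [-3.  -1.9]
 [-0.4 -0.2]
 [ 0.5 -0.6]
 [ 1.8 -1.7]
 [ 0.  -1.3]
 [-0.2 -1.7]
 [ 1.5 -1.9]
 [ 0.4 -1.2]]
[0.07206128 0.20527475] [-0.20099033 -0.51710631 -0.23211165  0.44166378]
```

Request:
{"api": "arm_command", "payload": {"increments": [[-1,0,0,-5,0,0,-8],[-1,0,0,-5,0,0,-8]]}}

```text
time: 0.4
ee_pos: [0.2324, 0.4979, 0.3319]
tcp_rot: [-179.9, -0.0, 171.2]
wrist_force: [0.2, 2.1, 0.4]
opening: 0.0852
```

```bash
cat >> h.py <<'E'
def plan(pts,g=0):
    """rows (tool axes cm, deg) through world waypoints (x,y,z,yaw) from the present pose, tool down"""
    o=bot.get_obs(); p=np.array(o['ee_pos']); a=o['tcp_rot'][2]; rows=[]
    for q in pts:
        d=R.from_euler('xyz',[180,0,a],degrees=True).inv().apply(np.array(q[:3])-p)*100
        da=(q[3]-a+180)%360-180
        rows.append([g,*d.round(2),0,0,round(-da,1)]); p=np.array(q[:3]);a=a+da
    return rows
def line(q,n):
    o=bot.get_obs(); s=np.r_[o['ee_pos'],o['tcp_rot'][2]]; q=np.array(q,float); q[3]=s[3]+(q[3]-s[3]+180)%360-180
    return [s+(q-s)*i/n for i in range(1,n+1)]
E
python3 - <<'E'
from h import *
o=bot.get_obs();print(o['q'].round(1),o['ee_pos'],o['tcp_rot'])
print(*plan(line([.555,-.02,.335,186.6],18),-1),sep=',\n')
E
```

```text
[ 65.    8.8  25.8 107.1  -0.   73.7] [0.23243715 0.49789241 0.33188422] [-1.79908740e+02 -2.51165942e-02  1.71236097e+02]
[-1, np.float64(-2.21), np.float64(-2.57), np.float64(-0.02), 0, 0, np.float64(-0.9)],
[-1, np.float64(-2.17), np.float64(-2.6), np.float64(-0.02), 0, 0, np.float64(-0.9)],
[-1, np.float64(-2.13), np.float64(-2.64), np.float64(-0.02), 0, 0, np.float64(-0.9)],
[-1, np.float64(-2.09), np.float64(-2.67), np.float64(-0.02), 0, 0, np.float64(-0.9)],
[-1, np.float64(-2.05), np.float64(-2.7), np.float64(-0.02), 0, 0, np.float64(-0.9)],
[-1, np.float64(-2.01), np.float64(-2.73), np.float64(-0.02), 0, 0, np.float64(-0.9)],
[-1, np.float64(-1.97), np.float64(-2.76), np.float64(-0.02), 0, 0, np.float64(-0.9)],
[-1, np.float64(-1.93), np.float64(-2.79), np.float64(-0.02), 0, 0, np.float64(-0.9)],
[-1, np.float64(-1.89), np.float64(-2.82), np.float64(-0.02), 0, 0, np.float64(-0.9)],
[-1, np.float64(-1.85), np.float64(-2.84), np.float64(-0.02), 0, 0, np.float64(-0.9)],
[-1, np.float64(-1.8), np.float64(-2.87), np.float64(-0.02), 0, 0, np.float64(-0.9)],
[-1, np.float64(-1.76), np.float64(-2.9), np.float64(-0.02), 0, 0, np.float64(-0.9)],
[-1, np.float64(-1.72), np.float64(-2.92), np.float64(-0.02), 0, 0, np.float64(-0.9)],
[-1, np.float64(-1.67), np.float64(-2.95), np.float64(-0.02), 0, 0, np.float64(-0.9)],
[-1, np.float64(-1.63), np.float64(-2.97), np.float64(-0.02), 0, 0, np.float64(-0.9)],
[-1, np.float64(-1.58), np.float64(-3.0), np.float64(-0.02), 0, 0, np.float64(-0.9)],
[-1, np.float64(-1.54), np.float64(-3.02), np.float64(-0.02), 0, 0, np.float64(-0.9)],
[-1, np.float64(-1.49), np.float64(-3.04), np.float64(-0.02), 0, 0, np.float64(-0.9)]
```

Request:
{"api": "arm_command", "payload": {"increments": [[-1,-2.2,-2.6,0,0,0,-0.9],[-1,-2.2,-2.6,0,0,0,-0.9],[-1,-2.1,-2.6,0,0,0,-0.9],[-1,-2.1,-2.7,0,0,0,-0.9],[-1,-2.0,-2.7,0,0,0,-0.9],[-1,-2.0,-2.7,0,0,0,-0.9],[-1,-2.0,-2.8,0,0,0,-0.9],[-1,-1.9,-2.8,0,0,0,-0.9],[-1,-1.9,-2.8,0,0,0,-0.9]]}}

```text
time: 1.52
ee_pos: [0.3934, 0.2378, 0.3311]
tcp_rot: [-180.0, -0.0, 179.1]
wrist_force: [0.6, -0.2, -0.3]
opening: 0.0853
```

Request:
{"api": "arm_command", "payload": {"increments": [[-0.2,-1.9,-2.8,0,0,0,-0.9],[-0.2,-1.8,-2.9,0,0,0,-0.9],[-0.2,-1.8,-2.9,0,0,0,-0.9],[-0.2,-1.7,-2.9,0,0,0,-0.9],[-0.2,-1.7,-3.0,0,0,0,-0.9],[-0.2,-1.6,-3.0,0,0,0,-0.9],[-0.2,-1.6,-3.0,0,0,0,-0.9],[-0.2,-1.5,-3.0,0,0,0,-0.9],[-0.2,-1.5,-3.0,0,0,0,-0.9],[-0.2,0,0,0,0,0,0]]}}

```text
time: 2.78
ee_pos: [0.557, -0.0206, 0.3301]
tcp_rot: [180.0, -0.1, -173.0]
wrist_force: [0.3, 0.3, -0.4]
opening: 0.0513
```

Run:
```python
from h import *
c=snap('wrist','w1'); im=cv2.convertScaleAbs(c['color'][:,:,::-1],alpha=1.6)
o=bot.get_obs();print(o['q'].round(1),o['ee_pos'],o['tcp_rot'],c['origin'],c['attitude'])
cv2.imwrite('pics/w1b.png',cv2.resize(im,(800,600),interpolation=cv2.INTER_CUBIC))
```

```text
[ -2.    9.8  26.8 107.    0.   -9.1] [ 0.55644826 -0.01966912  0.33048975] [ 1.79979733e+02 -8.43220800e-02 -1.72926496e+02] [ 0.48920784 -0.0294654   0.47267552] [-15.63476792  -0.11616822  97.02521013]
```

View pics/w1b.png

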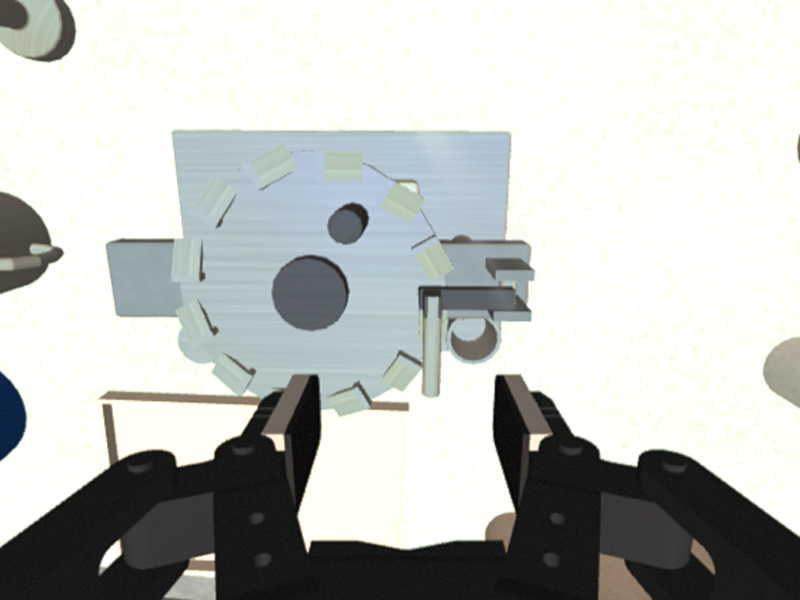

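The wrist view shows (at 800 px width) hub top (311,292), crank top (346,225), rod axis from (431,292) to its tip at (431,396), plate corners (173,130) and (510,130), and bridge end corners (107,242) and (118,316).

Run:
```python
from h import *
k=1/1.42857
P=np.array([[0,0,.186],[-.1,-.145,.012],[-.1,.145,.012],[-.025,-.135,.15],[.025,-.135,.15]])
U=np.array([[311,292],[173,130],[510,130],[107,242],[118,316]])*k
def res(v):
    cr=[.05*np.cos(v[3]),.05*np.sin(v[3]),.217]
    return np.r_[(proj('w1',W(v,P))-U).ravel(),(proj('w1',W(v,cr))[0]-np.array([346,225])*k)]
r=least_squares(res,[.57,-.08,.11,2.5],loss='soft_l1');v=r.x
print(v,np.degrees(v[2:]));print(r.fun.reshape(-1,2).round(1) if 0 else res(v).reshape(-1,2).round(1))
for z in(.195,.2,.205,.21):
    q=least_squares(lambda q:proj('w1',W(v,[q[0],q[1],z]))[0]-np.array([431,396])*k,[.05,.07]).x
    print(z,q.round(4),W(v,[.03,q[1],z]).round(4),proj('side0',W(v,[.052,q[1],z])),proj('scene0',W(v,[.052,q[1],z])))
np.save('pose.npy',v)
```

```text
[ 0.56817287 -0.07324558  0.1209113   2.63976943] [  6.92770696 151.2476473 ]
[[ 1.2  2. ]
 [-1.4 -0.6]
 [ 2.8 -0.2]
 [-1.3 -0.2]
 [-0.6  1.4]
 [ 0.3 -0.6]]
0.195 [0.059  0.0683] [[ 0.5897 -0.0018  0.195 ]] [[281.58586491 183.64348943]] [[318.34684883 202.98222339]]
0.2 [0.0566 0.068 ] [[ 0.5898 -0.0021  0.2   ]] [[281.6707542  182.33729197]] [[318.36116845 201.50548321]]
0.205 [0.0542 0.0677] [[ 0.5898 -0.0024  0.205 ]] [[281.75601693 181.02534852]] [[318.37557187 200.02010031]]
0.21 [0.0518 0.0675] [[ 0.5898 -0.0027  0.21  ]] [[281.84165555 179.70762107]] [[318.39005983 198.52599858]]
```

Request:
{"api": "arm_command", "payload": {"increments": [[-0.2,-0.9,0.3,2.3,0,0,0],[-0.2,-0.9,0.3,2.3,0,0,0],[-0.2,-0.9,0.4,2.3,0,0,0],[-0.2,-0.9,0.4,2.3,0,0,0],[-0.2,0,0,0,0,0,0],[-0.2,0,0,0,0,0,0]]}}

```text
time: 3.58
ee_pos: [0.5899, -0.0003, 0.2405]
tcp_rot: [-180.0, 0.1, -172.8]
wrist_force: [1.5, -0.0, 0.6]
opening: 0.051
```

Run:
```python
from h import *
c=snap('wrist','w2'); im=cv2.convertScaleAbs(c['color'][:,:,::-1],alpha=1.6)
o=bot.get_obs();print(o['ee_pos'],o['tcp_rot'],o['wrist_force'])
cv2.imwrite('pics/w2b.png',im)
v=np.load('pose.npy');print(proj('w2',W(v,[[.006,.0677,.205],[.052,.0677,.205]])))
```

```text
[ 5.90133220e-01 -4.41307770e-04  2.40799073e-01] [-1.79988973e+02  9.40926885e-02 -1.72809407e+02] [-1.2751343  -0.5856829  -0.44816158]
[[280.69409791 203.491096  ]
 [280.54855625 285.83860856]]
```

View pics/w2b.png

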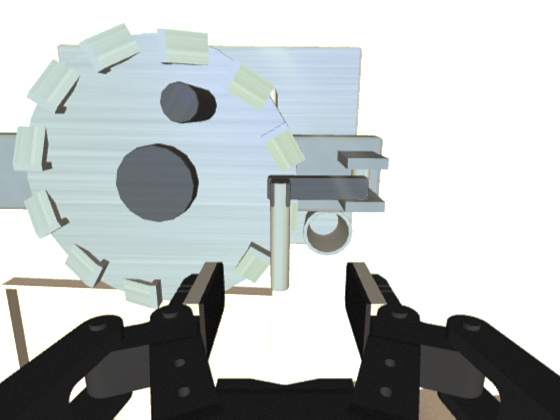

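The rod axis is at column 280 as predicted, with its tip near (280,290). The jaw straddles it about 2 mm off centre, so I'll shift, descend and close.

Request:
{"api": "arm_command", "payload": {"increments": [[-0.2,0,-0.2,1.3,0,0,0],[-0.2,0,0,1.3,0,0,0],[-0.2,0,0,1.2,0,0,0],[-0.2,0,0,1.2,0,0,0],[-0.2,0,0,0,0,0,0],[0.4,0,0,0,0,0,0],[0.8,0,0,0,0,0,0],[1,0,0,0,0,0,0],[1,0,0,0,0,0,0],[1,0,0,0,0,0,0]], "grip_force": 20}}

```text
time: 4.88
ee_pos: [0.5908, -0.0028, 0.1898]
tcp_rot: [-180.0, 0.1, -172.8]
wrist_force: [0.3, -0.6, 4.1]
opening: 0.0088
```

Run:
```python
from h import *
o=bot.get_obs();print(o['ee_pos'],o['tcp_rot'],o['wrist_force'],o['opening'])
t0=np.arctan2(26,-45);rows=[]
prev=0
for s in np.linspace(0,2.35,15)[1:]:
    f=lambda s:52*np.array([np.cos(t0-s),np.sin(t0-s)])/10
    d=f(s)-f(prev);prev=s;print(round(s,2),d.round(2),(f(s)-f(0)).round(2))
```

```text
[ 0.59077364 -0.00275673  0.18980223] [-1.79983557e+02  5.95600411e-02 -1.72834168e+02] [ 0.29826718 -0.6235356   4.09370419] 0.00879203356629324
0.17 [0.5  0.72] [0.5  0.72]
0.34 [0.61 0.62] [1.11 1.34]
0.5 [0.71 0.51] [1.81 1.85]
0.67 [0.78 0.39] [2.6  2.24]
0.84 [0.84 0.25] [3.43 2.49]
1.01 [0.87 0.11] [4.3  2.59]
1.18 [ 0.87 -0.04] [5.17 2.56]
1.34 [ 0.85 -0.18] [6.02 2.37]
1.51 [ 0.81 -0.32] [6.83 2.05]
1.68 [ 0.74 -0.45] [7.57 1.6 ]
1.85 [ 0.66 -0.57] [8.23 1.02]
2.01 [ 0.55 -0.67] [8.78 0.35]
2.18 [ 0.43 -0.76] [ 9.22 -0.41]
2.35 [ 0.3  -0.82] [ 9.52 -1.23]
```

Request:
{"api": "arm_command", "payload": {"increments": [[1,0,0.5,-0.7,0,0,0],[1,0,0.6,-0.6,0,0,0],[1,0,0.7,-0.5,0,0,0],[1,0,0.8,-0.4,0,0,0]]}}

```text
time: 5.38
ee_pos: [0.5879, 0.0219, 0.2129]
tcp_rot: [-179.8, 0.1, -172.9]
wrist_force: [-0.1, -4.4, 4.7]
opening: 0.0092
```

Request:
{"api": "arm_command", "payload": {"increments": [[1,0,0.8,-0.3,0,0,0],[1,0,0.9,-0.1,0,0,0],[1,0,0.9,0,0,0,0],[1,0,0.8,0.2,0,0,0]]}}

```text
time: 5.88
ee_pos: [0.5831, 0.0576, 0.2131]
tcp_rot: [180.0, 0.0, -172.8]
wrist_force: [5.3, -1.6, 4.4]
opening: 0.0091
```

Request:
{"api": "arm_command", "payload": {"increments": [[1,0,0.8,0.3,0,0,0],[1,0,0.8,0.4,0,0,0],[1,0,0.7,0.6,0,0,0],[1,0,0.5,0.7,0,0,0],[1,0,0.4,0.7,0,0,0]]}}

```text
time: 6.5
ee_pos: [0.5789, 0.0889, 0.1857]
tcp_rot: [-180.0, -0.0, -172.8]
wrist_force: [2.8, -3.5, 2.6]
opening: 0.0091
```

Request:
{"api": "arm_command", "payload": {"increments": [[1,0,0.3,0.6,0,0,0],[1,0,0,0,0,0,0]]}}

```text
time: 6.75
ee_pos: [0.5785, 0.0915, 0.1794]
tcp_rot: [-180.0, -0.0, -172.8]
wrist_force: [4.3, -3.0, -0.0]
opening: 0.009
```

Request:
{"api": "arm_command", "payload": {"increments": [[0.6,0,0,0,0,0,0],[0.2,0,0,0,0,0,0],[-0.2,0,0,0,0,0,0],[-0.2,0,0,0,0,0,0],[-0.2,0,0,-2,0,0,0],[-0.2,0,0,-3,0,0,0],[-0.2,0,0,-4,0,0,0],[-0.2,0,0,-4,0,0,0],[-0.2,0,0,0,0,0,0]]}}

```text
time: 7.88
ee_pos: [0.5793, 0.0917, 0.3137]
tcp_rot: [180.0, 0.3, -172.8]
wrist_force: [0.6, 0.3, -0.1]
opening: 0.0513
```

Run:
```python
from h import *
c=snap('wrist','w3'); im=cv2.convertScaleAbs(c['color'][:,:,::-1],alpha=1.6)
o=bot.get_obs();print(o['ee_pos'],o['tcp_rot'],o['wrist_force'])
cv2.imwrite('pics/w3b.png',im)
v=np.load('pose.npy');print(proj('w3',W(v,[[0,.163,.193],[.052,.163,.193],[.05*np.cos(v[3]),.05*np.sin(v[3]),.217],[0,0,.186]])))
```

```text
[0.57912858 0.09170209 0.31152738] [ 1.79990119e+02  1.39194310e-01 -1.72827665e+02] [ 0.2448949  -0.30361326 -1.02375102]
[[285.24911733 165.87769595]
 [284.93604079 233.4224414 ]
 [ 65.29441015 101.17885455]
 [ 66.75449241 163.70812019]]
```

View pics/w3b.png

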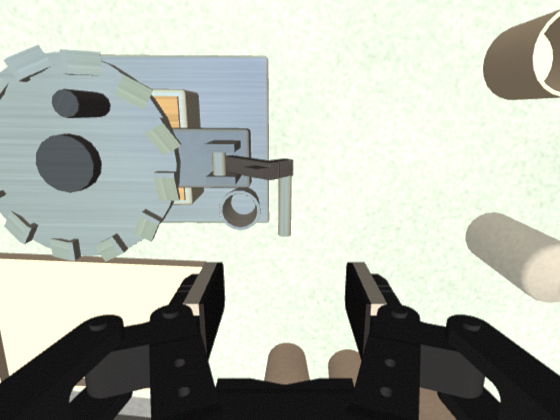

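The pawl has been thrown over, with its rod at (285,200) as expected. The crank post top is at (65,101), which matches the model. Next I'll plan the approach to cage the post.

```bash
cat >> h.py <<'E'
C=W(np.load('pose.npy'),[0,0,0])[0]-[.0014,0,0]
def post(th,z): t=np.radians(th); return [C[0]+.05*np.cos(t),C[1]+.05*np.sin(t),z,th]
E
python3 - <<'E'
from h import *
for r in plan(line(post(157.5,.255),10),0.15): print([float(x) for x in r])
print(C,post(157.5,.19))
E
```

```text
[0.15, 0.76, -1.37, 0.57, 0.0, 0.0, 3.0]
[0.15, 0.69, -1.41, 0.57, 0.0, 0.0, 3.0]
[0.15, 0.62, -1.45, 0.57, 0.0, 0.0, 3.0]
[0.15, 0.54, -1.48, 0.57, 0.0, 0.0, 3.0]
[0.15, 0.46, -1.5, 0.57, 0.0, 0.0, 3.0]
[0.15, 0.39, -1.52, 0.57, 0.0, 0.0, 3.0]
[0.15, 0.31, -1.54, 0.57, 0.0, 0.0, 3.0]
[0.15, 0.23, -1.55, 0.57, 0.0, 0.0, 3.0]
[0.15, 0.15, -1.56, 0.57, 0.0, 0.0, 3.0]
[0.15, 0.06, -1.57, 0.57, 0.0, 0.0, 3.0]
[ 0.56677287 -0.07324558  0.        ] [np.float64(0.5205788920886542), np.float64(-0.05411140985178034), 0.19, 157.5]
```

Request:
{"api": "arm_command", "payload": {"increments": [[0.15,0.8,-1.4,0.5,0,0,3],[0.15,0.7,-1.4,0.5,0,0,3],[0.15,0.6,-1.5,0.5,0,0,3],[0.15,0.5,-1.5,0.5,0,0,3],[0.15,0.5,-1.5,0.5,0,0,3],[0.15,0.4,-1.5,0.5,0,0,3],[0.15,0.3,-1.5,0.5,0,0,3],[0.15,0.2,-1.5,0.5,0,0,3],[0.15,0.1,-1.6,0.5,0,0,3],[0.15,0,-1.6,0.5,0,0,3]]}}

```text
time: 9.18
ee_pos: [0.5204, -0.0559, 0.26]
tcp_rot: [-180.0, 0.0, 157.0]
wrist_force: [-0.0, -0.1, 0.5]
opening: 0.0364
```

Request:
{"api": "arm_command", "payload": {"increments": [[0.15,0,0,0,0,0,0],[0.15,0,0,0,0,0,0]]}}

```text
time: 9.43
ee_pos: [0.5209, -0.0549, 0.2604]
tcp_rot: [180.0, 0.0, 157.2]
wrist_force: [-0.6, -0.7, 0.3]
opening: 0.0363
```

Run:
```python
from h import *
c=snap('wrist','w4'); im=cv2.convertScaleAbs(c['color'][:,:,::-1],alpha=1.6)
o=bot.get_obs();print(o['ee_pos'],o['tcp_rot'],o['opening'])
cv2.imwrite('pics/w4b.png',im)
print(proj('w4',[post(157.5,.217)[:3],[*C[:2],.186]]))
for r in plan(line(post(157.5,.255),1),0.15): print([float(x) for x in r])
```

```text
[ 0.52094608 -0.05465991  0.26044098] [1.79986518e+02 1.44541521e-02 1.57207499e+02] 0.03631391046701569
[[285.48986782 242.39132282]
 [285.64839256 297.04563826]]
[0.15, 0.06, 0.04, 0.54, 0.0, 0.0, -0.3]
```

View pics/w4b.png

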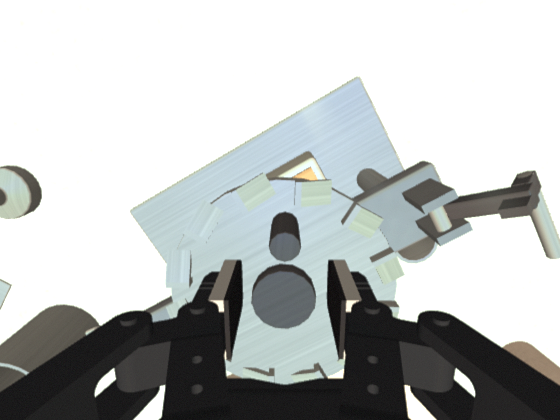

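The post top is at (285,246) and the hub at (285,296), so the post is centred between the fingers. I'll descend, narrow the cage to about 22 mm and start winding.

Request:
{"api": "arm_command", "payload": {"increments": [[0.15,0,0,2,0,0,0],[0.15,0,0,2,0,0,0],[0.15,0,0,1.5,0,0,0],[0.15,0,0,1.5,0,0,0],[0.15,0,0,0,0,0,0],[0.48,0,0,0,0,0,0],[0.48,0,0,0,0,0,0],[0.48,0,0,0,0,0,0]]}}

```text
time: 10.48
ee_pos: [0.521, -0.0549, 0.1908]
tcp_rot: [180.0, 0.0, 157.2]
wrist_force: [0.5, 0.1, -0.3]
opening: 0.0225
```

Request:
{"api": "arm_command", "payload": {"increments": [[0.48,-0.01,-0.35,0,0,0,-4],[0.48,-0.01,-0.35,0,0,0,-4],[0.48,-0.01,-0.35,0,0,0,-4],[0.48,-0.01,-0.35,0,0,0,-4]]}}

```text
time: 10.98
ee_pos: [0.5173, -0.0681, 0.1906]
tcp_rot: [179.9, 0.0, 173.3]
wrist_force: [1.4, 2.2, 0.4]
opening: 0.0224
```

Request:
{"api": "arm_command", "payload": {"increments": [[0.48,-0.01,-0.35,0,0,0,-4],[0.48,-0.01,-0.35,0,0,0,-4],[0.48,-0.01,-0.35,0,0,0,-4],[0.48,-0.01,-0.35,0,0,0,-4],[0.48,-0.01,-0.35,0,0,0,-4],[0.48,-0.01,-0.35,0,0,0,-4]]}}

```text
time: 11.72
ee_pos: [0.5186, -0.0889, 0.1906]
tcp_rot: [179.9, -0.0, -162.7]
wrist_force: [-2.4, 3.1, 0.8]
opening: 0.0225
```

```bash
cat > chk.py <<'E'
from h import *
o=bot.get_obs();d=np.array(o['ee_pos'])[:2]-C[:2];th=np.degrees(np.arctan2(d[1],d[0]))%360
t=np.array([-np.sin(np.radians(th)),np.cos(np.radians(th))]);F=o['wrist_force']
print('t',o['time'],'r',np.hypot(*d).round(4),'th',th.round(1),'yaw',(o['tcp_rot'][2]%360).round(1),'z',o['ee_pos'][2],'Ft',(F[:2]@t).round(2),'Fr',(F[:2]@d/np.hypot(*d)).round(2),F.round(1),'op',o['opening'],'q',o['q'].round(0),'tq',o['torque'].round(2))
E
python3 chk.py
```

```text
t 11.725 r 0.0506 th 198.0 yaw 197.3 z 0.19057351248943205 Ft -3.7 Fr 1.32 [-2.4  3.1  0.8] op 0.022467293875488806 q [-10.   1.   1.  90.   0. -27.] tq [0.6  0.48 0.03]
```

Request:
{"api": "arm_command", "payload": {"increments": [[0.48,-0.01,-0.35,0,0,0,-4],[0.48,-0.01,-0.35,0,0,0,-4],[0.48,-0.01,-0.35,0,0,0,-4],[0.48,-0.01,-0.35,0,0,0,-4],[0.48,-0.01,-0.35,0,0,0,-4],[0.48,-0.01,-0.35,0,0,0,-4],[0.48,-0.01,-0.35,0,0,0,-4],[0.48,-0.01,-0.35,0,0,0,-4],[0.48,-0.01,-0.35,0,0,0,-4],[0.48,0,0,0,0,0,0]]}}

```text
time: 12.98
ee_pos: [0.5367, -0.1147, 0.1904]
tcp_rot: [-180.0, 0.0, -126.9]
wrist_force: [-0.2, -0.7, 0.2]
opening: 0.0224
```

```bash
python3 chk.py
```

```text
t 12.975 r 0.0513 th 234.1 yaw 233.1 z 0.1903606045898718 Ft 0.25 Fr 0.7 [-0.2 -0.7  0.2] op 0.022423198693022034 q [-12.   4.   5.  90.   0. -65.] tq [-0.01 -0.04 -0.  ]
```

Request:
{"api": "arm_command", "payload": {"increments": [[0.48,0,-0.17,0,0,0,-2],[0.48,0,-0.17,0,0,0,-2],[0.48,0,-0.17,0,0,0,-2],[0.48,0,0,0,0,0,0]]}}

```text
time: 13.48
ee_pos: [0.5409, -0.1177, 0.1903]
tcp_rot: [-180.0, -0.0, -120.8]
wrist_force: [0.0, -0.9, 0.4]
opening: 0.0221
```

Request:
{"api": "arm_command", "payload": {"increments": [[0.48,0,-0.13,0,0,0,-1.5],[0.48,0,0,0,0,0,0]]}}

```text
time: 13.72
ee_pos: [0.5419, -0.1183, 0.1903]
tcp_rot: [-180.0, -0.0, -119.3]
wrist_force: [-2.2, 0.6, 0.1]
opening: 0.0226
```

Request:
{"api": "arm_command", "payload": {"increments": [[0.48,0,-0.13,0,0,0,-1.5],[0.48,0,0,0,0,0,0]]}}

```text
time: 13.98
ee_pos: [0.5431, -0.119, 0.1902]
tcp_rot: [-180.0, -0.0, -117.8]
wrist_force: [-1.4, -0.4, 0.0]
opening: 0.0221
```

Request:
{"api": "arm_command", "payload": {"increments": [[0.48,-0.01,-0.13,0,0,0,-1.5],[0.48,0,0,0,0,0,0]]}}

```text
time: 14.22
ee_pos: [0.5442, -0.1195, 0.1902]
tcp_rot: [180.0, -0.0, -116.3]
wrist_force: [-2.5, -0.5, 0.6]
opening: 0.0224
```

Request:
{"api": "arm_command", "payload": {"increments": [[0.48,-0.01,-0.13,0,0,0,-1.5],[0.48,0,0,0,0,0,0]]}}

```text
time: 14.48
ee_pos: [0.5455, -0.1199, 0.1902]
tcp_rot: [-180.0, -0.0, -114.8]
wrist_force: [-2.5, -0.7, 0.5]
opening: 0.022
```

Request:
{"api": "arm_command", "payload": {"increments": [[0.48,-0.01,-0.13,0,0,0,-1.5],[0.48,0,0,0,0,0,0]]}}

```text
time: 14.72
ee_pos: [0.5467, -0.1204, 0.1902]
tcp_rot: [-180.0, -0.0, -113.3]
wrist_force: [-3.4, -0.2, -0.4]
opening: 0.022
```

Request:
{"api": "arm_command", "payload": {"increments": [[0.48,0,-0.13,0,0,0,-1.5],[0.48,0,0,0,0,0,0]]}}

```text
time: 14.98
ee_pos: [0.548, -0.1208, 0.1902]
tcp_rot: [-180.0, 0.0, -111.8]
wrist_force: [-2.2, -0.1, -0.6]
opening: 0.0218
```

Request:
{"api": "arm_command", "payload": {"increments": [[0.48,0,-0.13,0,0,0,-1.5],[0.48,0,0,0,0,0,0]]}}

```text
time: 15.22
ee_pos: [0.5491, -0.1213, 0.1902]
tcp_rot: [-180.0, -0.0, -110.3]
wrist_force: [-1.7, -1.2, -0.9]
opening: 0.0217
```

Request:
{"api": "arm_command", "payload": {"increments": [[0.48,0,-0.13,0,0,0,-1.5],[0.48,0,0,0,0,0,0]]}}

```text
time: 15.48
ee_pos: [0.5498, -0.1214, 0.1902]
tcp_rot: [179.9, 0.0, -108.8]
wrist_force: [-5.9, 0.7, 0.3]
opening: 0.0222
```

Request:
{"api": "arm_command", "payload": {"increments": [[0.48,0,-0.05,0,0,0,0],[0.48,0,0,0,0,0,0]]}}

```text
time: 15.72
ee_pos: [0.5499, -0.1215, 0.1902]
tcp_rot: [179.9, 0.0, -108.8]
wrist_force: [-7.8, 2.1, 1.6]
opening: 0.0221
```

```bash
python3 chk.py
```

```text
t 15.725 r 0.0511 th 250.7 yaw 251.2 z 0.19019648415254975 Ft -8.04 Fr 0.61 [-7.8  2.1  1.6] op 0.0221368665491734 q [-12.   6.   7.  91.   0. -84.] tq [0.39 1.59 0.01]
```

Request:
{"api": "arm_command", "payload": {"increments": [[0.48,0,-0.06,0,0,0,0],[0.48,0,0,0,0,0,0],[0.48,0,0,0,0,0,0]]}}

```text
time: 16.1
ee_pos: [0.5501, -0.1216, 0.1902]
tcp_rot: [179.8, 0.0, -108.8]
wrist_force: [-10.3, 2.7, 1.7]
opening: 0.0222
```

```bash
python3 chk.py
```

```text
t 16.1 r 0.0512 th 250.9 yaw 251.2 z 0.1901730101181071 Ft -10.64 Fr 0.85 [-10.3   2.7   1.7] op 0.022229142365807333 q [-12.   6.   7.  91.   0. -84.] tq [ 0.51  1.98 -0.03]
```

Request:
{"api": "arm_command", "payload": {"increments": [[0.48,0,-0.1,0,0,0,0],[0.48,0,0,0,0,0,0],[0.48,0,0,0,0,0,0]]}}

```text
time: 16.48
ee_pos: [0.5504, -0.1217, 0.1901]
tcp_rot: [179.8, 0.0, -108.8]
wrist_force: [-14.4, 4.1, 2.9]
opening: 0.0221
```

```bash
python3 chk.py
```

```text
t 16.475 r 0.0512 th 251.3 yaw 251.2 z 0.19014849736603628 Ft -14.92 Fr 0.76 [-14.4   4.1   2.9] op 0.022099285564368135 q [-12.   6.   7.  91.   0. -84.] tq [0.7  2.69 0.05]
```

15 N held at about 1.6 rad, with the force rising while the post barely moves, so this is the stop. I'll back off within the cage's play, open and lift clear.

Request:
{"api": "arm_command", "payload": {"increments": [[0.48,0,0.25,0,0,0,0],[0.48,0,0.25,0,0,0,0],[0.15,0,0,0,0,0,0],[0.15,0,0,0,0,0,0],[0.15,0,0,0,0,0,0],[0.15,0,0,-1.5,0,0,0],[0.15,0,0,-3,0,0,0],[0.15,0,0,-4,0,0,0],[0.15,0,0,-4,0,0,0],[0.15,0,0,0,0,0,0]]}}

```text
time: 17.73
ee_pos: [0.5482, -0.121, 0.3196]
tcp_rot: [-179.7, 0.0, -108.8]
wrist_force: [0.7, -0.8, -0.9]
opening: 0.0364
```

```bash
python3 chk.py
python3 - <<'E'
from h import *
c=snap('wrist','w5'); im=cv2.convertScaleAbs(c['color'][:,:,::-1],alpha=1.6)
cv2.imwrite('pics/w5b.png',im); print([proj('w5',post(a,.217)[:3])[0].round(1) for a in(240,244,248,252)])
E
```

```text
t 17.725 r 0.0512 th 248.7 yaw 251.2 z 0.3196451361296067 Ft 0.99 Fr 0.5 [ 0.7 -0.8 -0.9] op 0.03638588769110444 q [-12.   9.  25. 105.   0. -84.] tq [ 0.03 -0.02  0.01]
[array([296.1, 217. ]), array([291.2, 216.2]), array([286.3, 215.8]), array([281.3, 215.7])]
```

View pics/w5b.png

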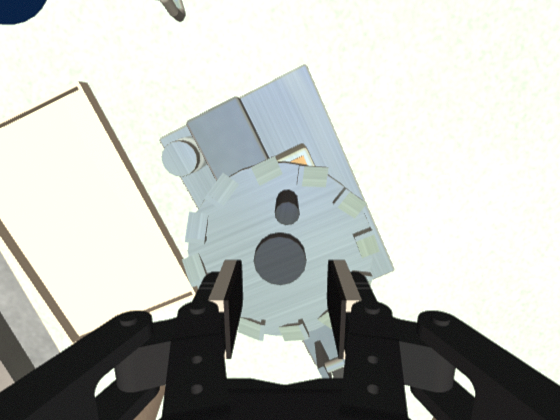

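The post top is at (287,213), about 247.5° or 90° of turn, so the wheel stayed at the stop. The pawl is partly hidden in this view, so I'll take one last outside look.

Run:
```python
from h import *
snap('scene','s9');a=cv2.imread('pics/s9.png')[140:340,150:420]
b=cv2.imread('pics/scene0.png')[140:340,150:420]
cv2.imwrite('pics/s9b.png',cv2.convertScaleAbs(cv2.resize(np.hstack([b,a]),(800,296),interpolation=cv2.INTER_CUBIC),alpha=1.6))
```

```text
(no output)
```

View pics/s9b.png

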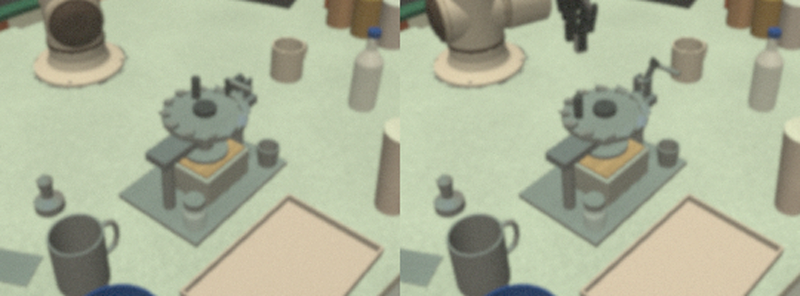

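In the before/after view the pawl lies outward at (655,70), the wheel is turned, and everything around the press is unchanged. I'm handing the job in.

```bash
python3 -c "
from workcell import bot
print(bot.job_done(), bot.get_obs()['time'])"
```

```text
the job is handed in; nothing more can be done
the job is handed in; nothing more can be done
```

The press is let off and the job is handed in, about 18 s into the 58 s allowed. There was no verdict.

- **Pawl:** I gripped it by its rod, lifted it out of the teeth, carried it over the hinge and set it down on its rest before touching the wheel.
- **Wheel:** I wound it anticlockwise by the crank post with the fingers loosely around the post. It met the end stop at about 1.6 rad. I pushed up to about 15 N, inside the 10–20 N snug range, then backed off and lifted clear.

**Last checks:**
- The wheel stands at about 1.57 rad (90°). The camera reading is about 1° back from where I last pushed it, which is within what the rubber gives or the calibration error.
- The pawl is still off in the final scene view.
- The items around the press look unmoved next to the first picture in the same scene-camera crop. That crop does not show the pitcher or all of the spatula, and I did not check those in a final picture.
- The force at the wrist is near zero, with the gripper well clear of the press.

No check failed. The camera-based positions disagreed with each other by only 1–2 mm.

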